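Hook the dipping basket into the slot of the dip tank's hanging strip

ROBOT

A 7-joint arm with a two-finger parallel gripper is mounted at the origin on a cart in front of the work surface, level with it; the furniture and walls round the work are solid. World frame = base frame: x ahead of the robot, y to its left, z up, the work surface at z = 0. Lengths are in mm, angles in rad, forces in N, time in s.
With the tool pointing down it reaches from about 400 to 875 mm from the base axis. Payload 4.4 kg.
Tool frame: the origin (TCP) lies at the centre of the arm's flange, where the gripper is bolted on; the fingertips stand 173 mm ahead of it and the grasp point (between the pads) lies 155 mm ahead of it; z points along the fingers, y is the direction in which the jaws open and shut (so a half turn about z gives the same grasp; the last joint's range is limited). The gripper opens to 85 mm and grips with 20 to 120 N. Pads are 22 mm wide; open, the fingers measure 114 mm over their backs; the gripper's body (76 mm by 85 mm) begins 54 mm behind the grasp point. The pads swing forward as they close: fully open they stand 13 mm farther back than shut.
Start: joints at [1.087, 0.628, 0.038, 1.517, -0.027, 0.996, -0.02], TCP at [263.76, -594.093, 404.713] pointing down, gripper open.
Joint ranges: [-3.06, 3.06], [-0.37, 2.12], [-1.25, 1.32], [0.18, 2.47], [-1.1, 4.24], [0.23, 1.98], [-2.94, 2.94]. Speed limits (rad/s): [2.57, 2.57, 3.14, 3.14, 3.14, 3.14, 3.14].

INTERFACE

Orientations are given as [roll, pitch, yaw] about the fixed x, y, z axes, in that order (R = Rz(yaw) Ry(pitch) Rx(roll)).
In Python, from cell import * gives the robot as it stands. The module is installed in compiled form; this text tells all that it offers.
- The arm moves only by the shell command python3 -m jog 'ROWS'. ROWS is JSON, one flat list of numbers, 5 for each row, row after row: the shift along the tool's x, y, z in mm, then the turn about the tool's z in degrees, then the finger opening in mm, from 0 to 85.4. A call has 1 to 20 rows; each row is the pose to reach, as a shift and turn from the pose commanded when the call began, along the tool's axes at that moment; what a row does not reach only later rows make up. A row lasts 1/12 s, in which the tool goes at most 41.7 mm and 7.16 degrees, less where a joint would pass 70% of its speed; a pose out of reach is approached as far as the arm can. A call with a gripper value outside its range is refused whole. The fingers move at their own pace and stop on an object; the grip force is fixed at half the most. Time passes only in rows, so rows that repeat a pose let the fingers close. It gives the time, the measured TCP pose, the force and the opening at its end, in the units of the state.
- read_state(): the state, without advancing time (a new reading comes with each control period).
- get_image(name): name is "scene" or "top"; returns (picture, depth): 384x512x3 uint8, blue, green, red; 384x512 float32, mm along the optical axis (not along the pixel's ray), 0 where there is no reading.
- camera_params(name): a dict with "K" (3x3 intrinsics, pixels), "T" (4x4, takes a point from camera to world coordinates). Camera axes: x right, y up, looking along -z (the intrinsics and any distortion apply to the point x, -y, -z); pixel columns grow to the right and rows downward; lengths in mm; the calibration is good to about 2 mm. A picture is of the moment at which its call begins. camera_params takes no time and is no camera call.
- finish_job(): hands the job in, once; it reports no verdict.
The state is a dict: "clock": time; "qpos": joint angles; "qd": joint speeds; "tau": joint torques, N m; "eef_pos": TCP position; "tool_rot": TCP orientation; "force": force on the tool from outside, world axes, zero at the start; "torque": the same for the moment, N m; "width": finger opening in mm.
Only numpy, scipy, OpenCV 4.12 (cv2) and the standard library are available. Lean on these libraries where they do the work, as an engineer would, in place of code of your own. Each camera call takes 0.05 s, during which the arm holds its last target.

TASK

Lift the wire dipping basket with its sample plate by its grip tab, set its bent lip over the hanging strip on the near wall of the dip tank so that it first rests on the strip's upper edge beside the notch, then slide it along the strip until it drops fully home in the notch, and let go so that it hangs there inside the tank. The notch is elsewhere each time, so feel for it, gently: never more than 25 N against the tank. Keep the sample in the basket and leave the white jar, the pumice block and the small pan in place.

Things in the scene. Friction and masses are not known exactly. Their poses are not given: they have to be found in the camera images.
- tank: Open steel dip tank, fixed, 110 (x) x 240 (y) x 120 mm high, walls 5 mm. Origin: centre of its underside; z up, x towards the far long wall, y along the long walls. Astride the rim of the near (-x) long wall sits an aluminium hanging strip, 8 mm thick, 170 mm long, with one notch in its middle.
- wall_mid (a point): Fixed point on the tank: 134 mm above its underside (height of the strip's upper edge), 52.5 mm from its origin towards -x (middle of wall and strip thickness), at the wall's middle along y. The strip is set anew each time: the notch centre lies up to 30 mm either way along y from this point, unmeasured. The strip always reaches at least 55 mm either way. Its notch: 34 mm wide, 10 mm deep, square.
- basket: Loose wire basket, 0.18 to 0.28 kg, upright on the turntable. Origin: centre of underside; z up, hook on its -x side, y along its longer side. Body 64 (x) x 80 (y) x 45 mm high; 30 mm wide straps rise at both x sides to a flat bridge (underside 100, top 104 mm up). It must hang with its x axis along the tank's, lip outside the near wall.
- hook (a point): Centre of the 11 mm gap (x) between the basket's bent lip and back strap, at the bridge's underside: 41.5 mm from the basket's origin towards -x, 100 mm up. Lip 30 mm wide (y), 4 mm thick, reaching 24 mm below this point, end flared out. On top of the strip this point is about 134 mm above the tank's underside, in the notch 124 mm. Axes as the basket's.
- grip (a point): Middle of the basket's black upright grip tab, straight above the basket's origin, 127 mm up. Tab 10 mm thick (x), 30 mm wide (y), from 104 to 151 mm above the underside. Axes as the basket's.
- sample: Patina sample plate, 45 x 60 x 8 mm, 0.10 kg, lying loose on the basket's floor (3 mm above the basket's underside). Origin: centre of its underside.
- white_jar: Bystander: white screw-lid jar, 56 mm across, 70 mm high, loose, upright at the left. Origin: centre of its underside.
- pumice: Bystander: grey pumice block, 46 x 76 x 31 mm, loose, lying in the middle between tank and basket. Origin: centre of its underside.
- small_pan: Bystander: small round steel dip pan without handle, 66 mm across, 50 mm high, loose, to the right. Origin: centre of its underside.
Mind the look-alikes: they are no part of the job. Leave any turquoise look-alike of the basket alone.

How it is judged:
By the outcome, as a careful person would: the job done as asked, in the order asked, and still so for the second after the job is handed in, with the robot touching nothing.
It also fails if it takes over 67 s, if anything falls off the work surface, if the arm or the gripper's body presses on something with over 40 N, if the wrist force passes 120 N, or if a joint passes its speed limit or range.

## Working session

There is one attempt and no reset: what is moved stays moved. The work goes in short steps, Python scripts to look and compute and a shell command to move; the robot and the scene stay as the last step left them, time stands still between calls to the robot, and variables do not carry over. Pictures are saved under pics/ and viewed, and the job is handed in when it is done.

```bash
mkdir -p pics
python3 - <<'E'
from cell import *
import cv2,numpy as np
s=read_state(); print({k:np.round(v,3) for k,v in s.items()})
for n in("scene","top"):
    p,d=get_image(n); cv2.imwrite(f"pics/{n}0.png",p); np.save(f"pics/{n}0.npy",d); c=camera_params(n); print(n,np.round(c["K"],1),np.round(c["T"],3),c.keys())
E
```

```text
{'clock': np.float64(0.0), 'qpos': array([ 1.087,  0.629,  0.038,  1.518, -0.027,  0.996, -0.02 ]), 'qd': array([ 0.001,  0.   , -0.001,  0.001, -0.001, -0.   , -0.   ]), 'tau': array([-2.0000e-03, -5.6340e+01,  1.2260e+00, -1.9345e+01,  1.1000e-02,
        1.1000e-02,  0.0000e+00]), 'eef_pos': array([ 263.64 , -593.799,  403.784]), 'tool_rot': array([-3.14 ,  0.   ,  0.418]), 'force': array([ 0.299, -0.102,  0.641]), 'torque': array([0.018, 0.045, 0.043]), 'width': np.float64(85.498)}
scene [[352.5   0.  254.4]
 [  0.  352.5 196. ]
 [  0.    0.    1. ]] [[-8.31000e-01  4.21000e-01 -3.63000e-01  1.56594e+02]
 [-5.56000e-01 -6.10000e-01  5.65000e-01  5.42327e+02]
 [ 1.70000e-02  6.71000e-01  7.41000e-01  8.12409e+02]
 [ 0.00000e+00  0.00000e+00  0.00000e+00  1.00000e+00]] dict_keys(['K', 'T'])
top [[490.2   0.  250.3]
 [  0.  490.2 189.7]
 [  0.    0.    1. ]] [[ 1.200000e-02  9.800000e-01 -1.980000e-01  1.980300e+02]
 [-1.000000e+00  1.600000e-02  1.700000e-02  1.085600e+01]
 [ 2.000000e-02  1.970000e-01  9.800000e-01  1.481428e+03]
 [ 0.000000e+00  0.000000e+00  0.000000e+00  1.000000e+00]] dict_keys(['K', 'T'])
```

View pics/scene0.png

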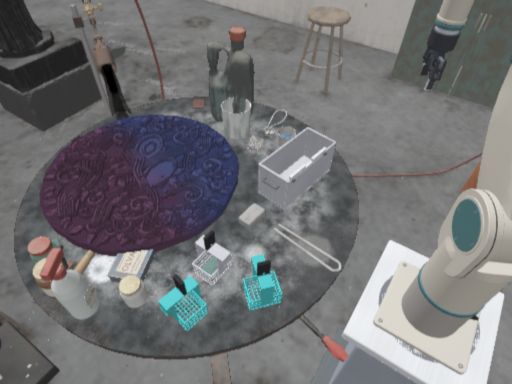

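View pics/top0.png

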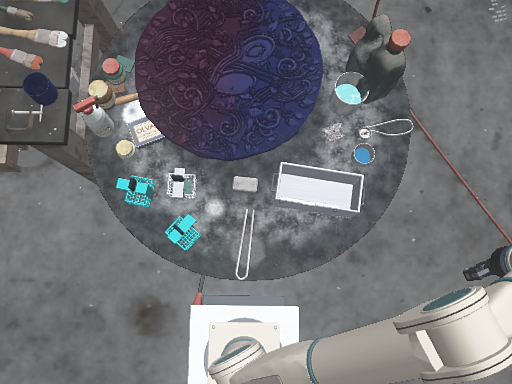

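The real, uncoloured basket is at top pixel (181,184), with turquoise look-alikes at (136,190) and (183,232). The tank is at (320,188) and the pumice at (245,184). I'll zoom in on the basket and tank.

```bash
cat > h.py <<'E'
import numpy as np,cv2
from cell import *
def pts(n,d):
    c=camera_params(n);K=c["K"];T=c["T"]
    v,u=np.mgrid[0:d.shape[0],0:d.shape[1]]
    x=(u-K[0,2])/K[0,0]*d; y=(v-K[1,2])/K[1,1]*d
    P=np.stack([x,-y,-d,np.ones_like(d)],-1)@np.array(T).T
    return P[...,:3]
def proj(n,p):
    c=camera_params(n);K=c["K"];q=np.linalg.inv(c["T"])@np.append(p,1)
    return np.array([K[0,0]*q[0]/-q[2]+K[0,2],K[1,1]*-q[1]/-q[2]+K[1,2]])
def ray(n,u,v,z):
    c=camera_params(n);K=c["K"];T=np.array(c["T"])
    r=T[:3,:3]@np.array([(u-K[0,2])/K[0,0],-(v-K[1,2])/K[1,1],-1]);o=T[:3,3]
    return o+r*(z-o[2])/r[2]
def crop(img,x0,y0,x1,y1,k,name):
    cv2.imwrite(name,cv2.resize(img[y0:y1,x0:x1],None,fx=k,fy=k,interpolation=cv2.INTER_CUBIC))
E
python3 - <<'E'
from h import *
t=cv2.imread("pics/top0.png");s=cv2.imread("pics/scene0.png")
a=cv2.resize(t[155:225,150:220],None,fx=5.5,fy=5.5,interpolation=2); 
b=cv2.resize(s[225:295,180:250],None,fx=5.5,fy=5.5,interpolation=2)
cv2.imwrite("pics/bz.png",np.hstack([a,b]))
a=cv2.resize(t[150:220,265:375],None,fx=7,fy=4*7/4,interpolation=2); cv2.imwrite("pics/tz.png",a)
a=cv2.resize(s[120:215,250:345],None,fx=6,fy=6,interpolation=2); cv2.imwrite("pics/sz.png",a)
for n in("top","scene"):
    P=pts(n,np.load(f"pics/{n}0.npy")); 
    # workspace heights
    z=P[...,2]; 
    if n=="top":
        for (u,v) in [(181,184),(245,184),(320,180),(278,205),(365,155),(215,225),(125,148)]: print(n,u,v,P[v,u].round(1))
    np.save(f"pics/{n}P.npy",P)
E
```

```text
top 181 184 [489.6 186.  102.3]
top 245 184 [508.8   2.   26.7]
top 320 180 [ 530.4 -230.4    2.9]
top 278 205 [445.  -98.   31.2]
top 365 155 [ 607.1 -367.7   24.1]
top 215 225 [385.   90.7   6.5]
top 125 148 [604.5 361.7  65.4]
```

View pics/bz.png

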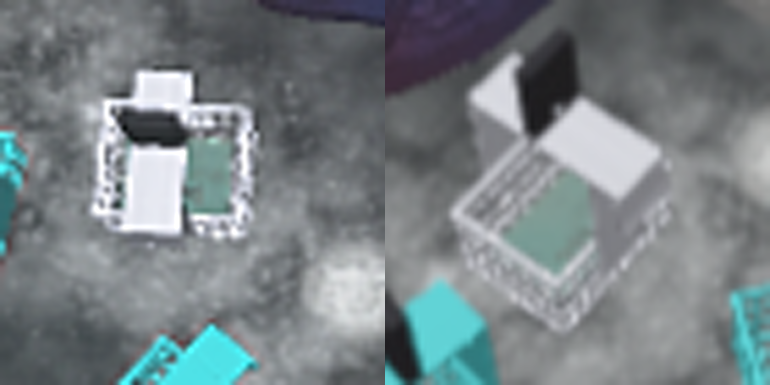

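View pics/tz.png

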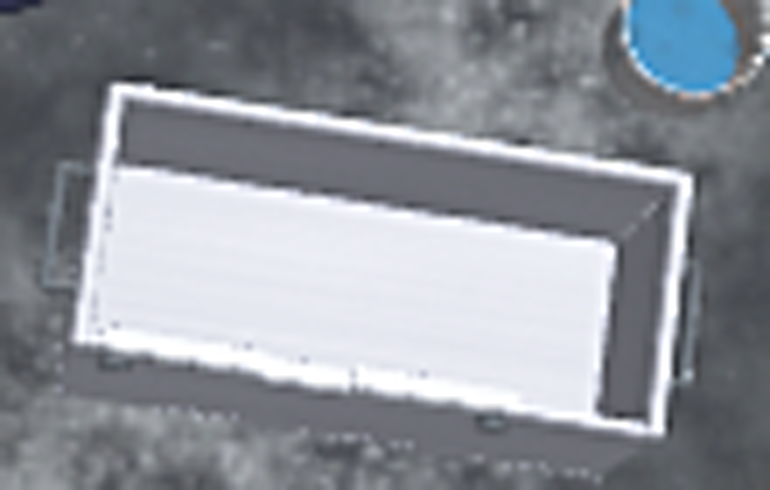

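View pics/sz.png

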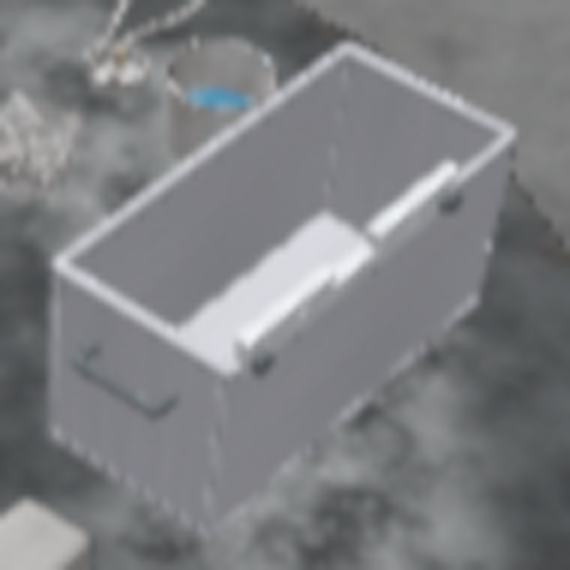

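Run:
```python
from h import *
c=[(281.1,162.3),(363.9,175.1),(359.4,212.3),(275.9,199.3)]
C=np.array([ray("top",*p,120)[:2] for p in c]); print("tank top",C.round(1),C.mean(0).round(1))
for i in range(4):
    d=C[(i+1)%4]-C[i]; print(np.linalg.norm(d).round(1),np.degrees(np.arctan2(d[1],d[0])).round(2))
f=lambda x,y:(250+x/6,120+y/6)
S=[(345,43),(515,131),(228,375),(57,263)]
Cs=np.array([ray("scene",*f(*p),120)[:2] for p in S]);print("tank scene",Cs.round(1),Cs.mean(0).round(1))
for nm,p in dict(end1=(240,348),end2=(452,163),n1=(333,273),n2=(370,238)).items(): print(nm,ray("scene",*f(*p),134).round(1))
for n,(u0,v0,u1,v1) in dict(top=(160,160,205,205),scene=(185,225,245,290)).items():
    P=np.load(f"pics/{n}P.npy")[v0:v1,u0:u1].reshape(-1,3)
    img=cv2.imread(f"pics/{n}0.png")[v0:v1,u0:u1].reshape(-1,3).astype(int)
    m=(abs(P[:,2]-104)<5)&(img.min(1)>150); r=cv2.minAreaRect(P[m,:2].astype(np.float32)); print(n,"bridge",m.sum(),P[m].mean(0).round(1),r,np.round(cv2.boxPoints(r),1))
    m=(P[:,2]>110)&(P[:,2]<175); print("tab",m.sum(),P[m].min(0).round(1),P[m].max(0).round(1)); 
    m=(P[:,2]>145)&(P[:,2]<158);print("tabtop",m.sum(),P[m].mean(0).round(1) if m.any() else 0,cv2.minAreaRect(P[m,:2].astype(np.float32)) if m.any() else 0)
    m=(abs(P[:,2]-45)<6)&(img.min(1)>110); r=cv2.minAreaRect(P[m,:2].astype(np.float32)); print("rim",m.sum(),r)
```

```text
tank top [[ 554.2 -100.1]
 [ 520.5 -337.6]
 [ 412.6 -321.2]
 [ 446.1  -85.4]] [ 483.4 -211.1]
239.9 -98.08
109.2 171.37
238.2 81.91
109.1 -7.76
tank scene [[ 521.2 -333.8]
 [ 413.8 -318.1]
 [ 447.3  -80.4]
 [ 553.2  -98.9]] [ 483.9 -207.8]
end1 [445.6 -85.9 134. ]
end2 [ 423.8 -259.6  134. ]
n1 [ 434.5 -154.5  134. ]
n2 [ 431.5 -186.5  134. ]
top bridge 228 [490.7 193.3 103.9] ((494.555419921875, 193.74603271484375), (30.249292373657227, 86.6758804321289), 87.7192611694336) [[450.6 180.4]
 [537.3 176.9]
 [538.5 207.1]
 [451.9 210.6]]
tab 75 [495.5 178.5 111. ] [522.5 208.6 155.9]
tabtop 39 [501.1 193.6 150.1] ((500.9147644042969, 193.52761840820312), (30.10099983215332, 10.202995300292969), 83.75485229492188)
rim 94 ((501.118896484375, 194.03671264648438), (81.2691879272461, 68.93525695800781), 87.98645782470703)
scene bridge 296 [486.8 198.8 103.1] ((494.0587158203125, 196.81253051757812), (31.30938148498535, 88.04902648925781), 87.16621398925781) [[449.3 183.4]
 [537.3 179. ]
 [538.8 210.3]
 [450.9 214.6]]
tab 159 [466.  182.1 110.9] [507.2 322.1 152.6]
tabtop 57 [500.3 198.  149.5] ((500.7381896972656, 197.213623046875), (30.302642822265625, 9.115737915039062), 89.50654602050781)
rim 108 ((499.9532165527344, 198.84237670898438), (69.79739379882812, 80.16433715820312), 0.24337047338485718)
```

The tank centre comes out at about (483.6, -209.5) with yaw -8°. The basket is at about (501, 195.5) with yaw -2.5°, hook towards the robot. The notch looks to be about 28 mm to +y of wall_mid. Both views agree on sizes, and they share the same 3 mm offset in y. Now I'll add a helper for tool-frame shifts.

```bash
cat >> h.py <<'E'
def go(x,y,z,yawdeg,frm=None):
    s=read_state();R=cv2.Rodrigues(np.zeros(3))[0]
    from scipy.spatial.transform import Rotation as Ro
    R=Ro.from_euler('xyz',s['tool_rot']).as_matrix()
    yaw=np.degrees(s['tool_rot'][2])
    d=R.T@(np.array([x,y,z])-s['eef_pos'])
    print("shift",d.round(1),"turn",round(yaw-yawdeg,2),"| pos",s['eef_pos'].round(1),"rot",np.degrees(s['tool_rot']).round(2),"F",s['force'].round(2),"w",round(float(s['width']),1),"t",round(float(s['clock']),2),"q",s['qpos'].round(2))
E
python3 -c "
from h import *
go(480,-210,430,87.5);go(480,-210,430,87.5-180)"
```

```text
shift [ 353.5 -263.1  -25.7] turn -63.56 | pos [ 263.6 -593.8  403.9] rot [-179.9    -0.     23.94] F [-0.74  0.05 -0.12] w 85.2 t 0.1 q [ 1.09  0.63  0.04  1.52 -0.03  1.   -0.02]
shift [ 353.5 -263.1  -25.7] turn 116.44 | pos [ 263.6 -593.8  403.9] rot [-179.9    -0.     23.94] F [-0.74  0.05 -0.12] w 85.2 t 0.1 q [ 1.09  0.63  0.04  1.52 -0.03  1.   -0.02]
```

```bash
python3 -m jog '[118,-88,-9,-21,40, 236,-175,-18,-42,40, 353,-263,-26,-63.5,40, 353,-263,-26,-63.5,40, 353,-263,-26,-63.5,40, 353,-263,-26,-63.5,40, 353,-263,-26,-63.5,40, 353,-263,-26,-63.5,40, 353,-263,-26,-63.5,40, 353,-263,-26,-63.5,40, 353,-263,-26,-63.5,40, 353,-263,-26,-63.5,40, 353,-263,-26,-63.5,40, 353,-263,-26,-63.5,40, 353,-263,-26,-63.5,40, 353,-263,-26,-63.5,40]'; python3 -c "
from h import *
go(501,195.5,400,87.5)"
```

```text
clock: 1.43
eef_pos: [478.9, -211.9, 430.5]
tool_rot: [-3.141, 0.0, 1.523]
force: [-0.5, -0.1, 0.3]
width: 40.1
shift [408.    2.7  30.3] turn -0.22 | pos [ 478.9 -211.9  430.5] rot [-1.7995e+02  2.0000e-02  8.7280e+01] F [-0.45 -0.1   0.35] w 40.1 t 1.43 q [ 0.58  0.43 -0.3   1.83  0.16  0.91  0.15]
```

```bash
python3 -m jog '[408,2.7,30,0,40, 408,2.7,30,0,40, 408,2.7,30,0,40, 408,2.7,30,0,40, 408,2.7,30,0,40, 408,2.7,30,0,40, 408,2.7,30,0,40, 408,2.7,30,0,40, 408,2.7,30,0,40, 408,2.7,30,0,40, 408,2.7,30,0,40, 408,2.7,30,0,40, 408,2.7,30,0,40, 408,2.7,30,0,40, 408,2.7,30,0,40, 408,2.7,30,0,40]'; python3 -c "
from h import *
go(501,195.5,400,87.5)
p,d=get_image('scene');cv2.imwrite('pics/s1.png',cv2.resize(p[200:310,150:290],None,fx=5,fy=5,interpolation=2))
p,d=get_image('top');cv2.imwrite('pics/t1.png',p)
go(501,195.5,282,87.5)"
```

```text
clock: 2.77
eef_pos: [501.0, 195.4, 400.9]
tool_rot: [3.141, 0.001, 1.523]
force: [0.5, -0.5, -0.5]
width: 39.8
shift [0.1 0.  0.9] turn -0.22 | pos [501.  195.4 400.9] rot [1.7998e+02 3.0000e-02 8.7280e+01] F [ 0.48 -0.45 -0.5 ] w 39.8 t 2.77 q [-0.19  0.49 -0.34  1.83  0.21  0.86 -0.68]
shift [-5.000e-01  1.000e-01  1.189e+02] turn -0.16 | pos [500.8 196.  400.9] rot [1.7998e+02 1.0000e-02 8.7340e+01] F [-0.32 -0.61  0.03] w 40.0 t 2.87 q [-0.19  0.49 -0.34  1.83  0.21  0.86 -0.68]
```

View pics/s1.png

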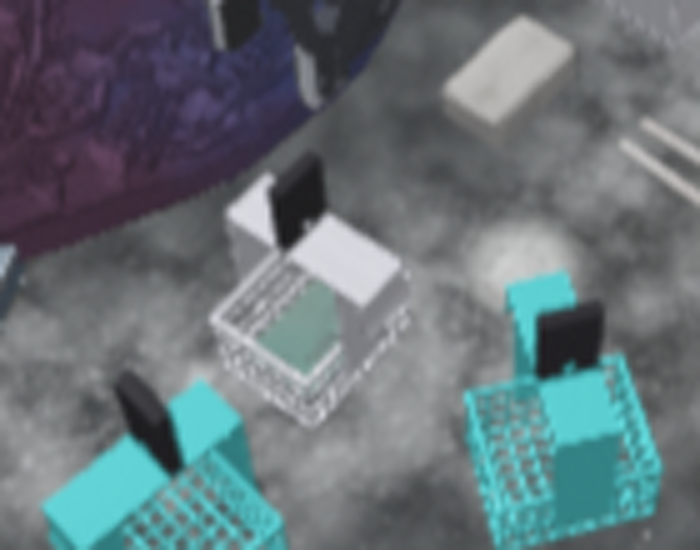

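The gripper is above the tab at (298,200) in the crop, with the fingers at its top edge. I'll descend and close.

```bash
python3 -m jog '[0,0,30,0,40, 0,0,55,0,40, 0,0,75,0,40, 0,0,90,0,40, 0,0,100,0,40, 0,0,108,0,40, 0,0,114,0,40, 0,0,118,0,40, 0,0,118,0,40, 0,0,118,0,40, 0,0,118,0,40]'; python3 -c "
from h import *
p,d=get_image('scene');cv2.imwrite('pics/s2.png',cv2.resize(p[200:310,150:290],None,fx=5,fy=5,interpolation=2))
p,d=get_image('top');cv2.imwrite('pics/t2.png',cv2.resize(p[140:230,140:240],None,fx=6,fy=6,interpolation=2))
go(501,195.5,282,87.5)"
```

```text
clock: 3.78
eef_pos: [500.9, 197.1, 283.4]
tool_rot: [3.14, -0.001, 1.526]
force: [-0.5, 0.3, 0.9]
width: 40.0
shift [-1.6  0.2  1.3] turn -0.07 | pos [500.9 197.1 283.3] rot [ 1.7993e+02 -3.0000e-02  8.7430e+01] F [ 0.53 -0.27 -0.49] w 40.1 t 3.88 q [-0.25  0.65 -0.28  1.94  0.3   0.59 -0.76]
```

View pics/s2.png

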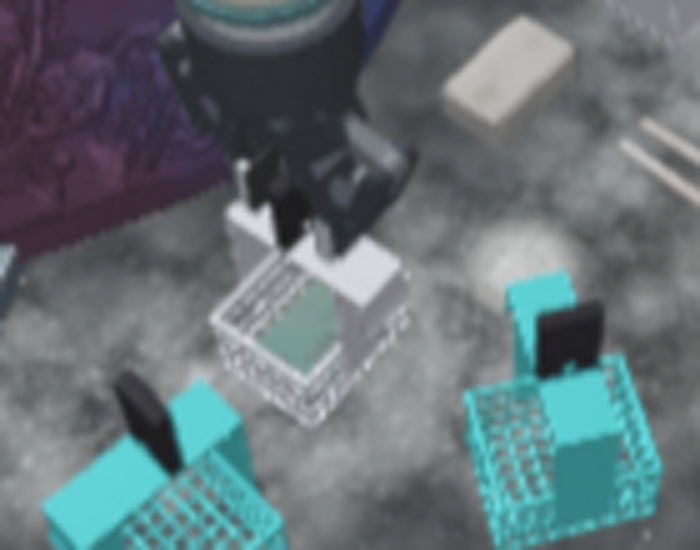

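View pics/t2.png

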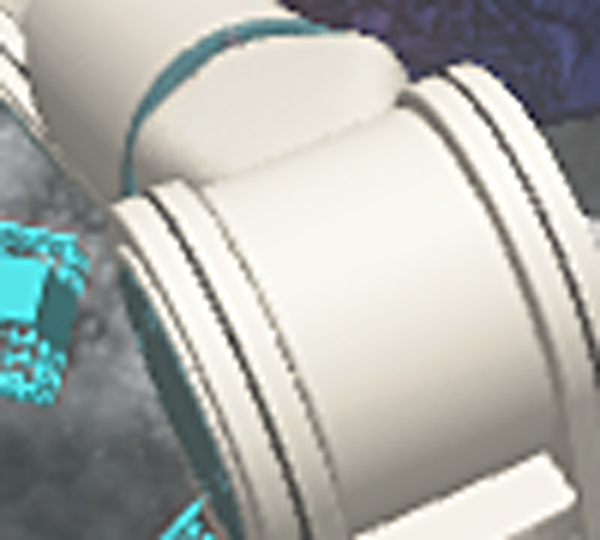

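The fingers straddle the tab (dark tab at (290,215), pads at (245,190) and (325,240)). The top view is hidden by the arm. Closing.

```bash
python3 -m jog '[0,0,0,0,0, 0,0,0,0,0, 0,0,0,0,0, 0,0,0,0,0, 0,0,0,0,0, 0,0,0,0,0, 0,0,0,0,0, 0,0,0,0,0, 0,0,0,0,0, 0,0,0,0,0]'; python3 -m jog '[0,0,-3,0,0, 0,0,-8,0,0, 0,0,-15,0,0, 0,0,-22,0,0, 0,0,-30,0,0, 0,0,-30,0,0, 0,0,-30,0,0, 0,0,-30,0,0, 0,0,-30,0,0]';python3 -c "
from h import *
p,d=get_image('scene');cv2.imwrite('pics/s3.png',cv2.resize(p[180:310,150:290],None,fx=4.5,fy=4.5,interpolation=2))
go(501,195.5,435,87.5)"
```

```text
clock: 4.72
eef_pos: [500.8, 197.0, 282.8]
tool_rot: [3.141, -0.0, 1.526]
force: [0.1, -1.0, 0.9]
width: 9.4
clock: 5.47
eef_pos: [500.5, 196.8, 312.5]
tool_rot: [-3.141, 0.0, 1.526]
force: [-0.1, 0.1, -2.8]
width: 9.6
shift [  -1.4    0.5 -122.6] turn -0.07 | pos [500.5 196.9 312.4] rot [-1.7996e+02  2.0000e-02  8.7430e+01] F [ 0.72 -0.24 -3.1 ] w 9.5 t 5.52 q [-0.23  0.61 -0.3   1.92  0.28  0.66 -0.74]
```

View pics/s3.png

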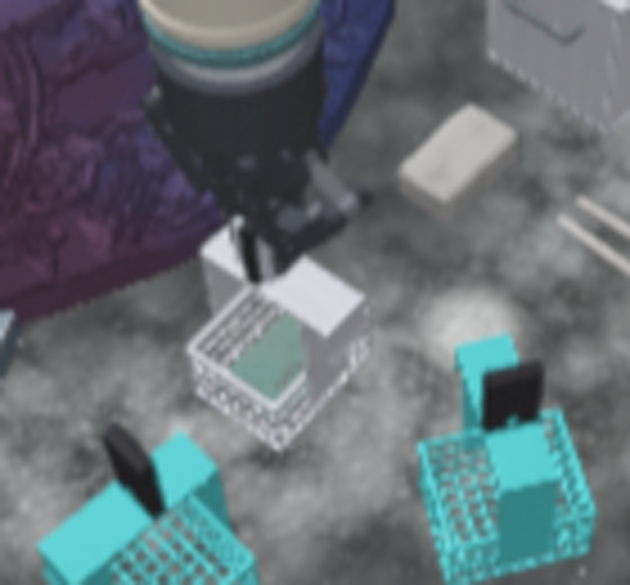

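The basket is held and the wrist reads about 3 N, with the sample still inside (crop 270,360). I'll lift it clear and then travel gently to the tank.

```bash
python3 -m jog '[0,0,-4,0,0, 0,0,-12,0,0, 0,0,-24,0,0, 0,0,-39,0,0, 0,0,-54,0,0, 0,0,-69,0,0, 0,0,-84,0,0, 0,0,-99,0,0, 0,0,-112,0,0, 0,0,-121,0,0, 0,0,-126,0,0, 0,0,-128,0,0, 0,0,-128,0,0, 0,0,-128,0,0]'; python3 -c "
from h import *
go(470.7,-222.8,440,82.0)"
```

```text
clock: 6.68
eef_pos: [500.4, 196.8, 440.1]
tool_rot: [-3.14, 0.001, 1.526]
force: [0.2, 0.2, -3.3]
width: 9.4
shift [-4.205e+02 -1.090e+01  4.000e-01] turn 5.43 | pos [500.4 196.8 440.1] rot [-1.7994e+02  3.0000e-02  8.7430e+01] F [ 0.17  0.15 -3.32] w 9.4 t 6.68 q [-0.18  0.44 -0.36  1.78  0.19  0.95 -0.66]
```

```bash
python3 -m jog '[-4,-0.1,0,0,0, -12,-0.3,0,0.2,0, -24,-0.6,0,0.4,0, -40,-1,0,0.6,0, -58,-1.5,0,0.8,0, -76,-2,0,1,0, -94,-2.5,0,1.2,0, -112,-3,0,1.4,0, -130,-3.5,0,1.6,0, -148,-4,0,1.8,0, -166,-4.5,0,2,0, -182,-4.8,0,2.2,0, -195,-5,0,2.4,0, -205,-5.2,0,2.6,0, -209,-5.4,0,2.7,0, -210,-5.5,0,2.7,0, -210,-5.5,0,2.7,0]';  python3 -c "
from h import *
go(470.7,-222.8,440,82.0)"
```

```text
clock: 8.1
eef_pos: [485.6, -12.6, 440.7]
tool_rot: [-3.142, -0.0, 1.479]
force: [-0.0, 0.9, -3.3]
width: 9.3
shift [-210.7    4.5    0.6] turn 2.72 | pos [485.6 -12.6 440.7] rot [-1.800e+02 -2.000e-02  8.472e+01] F [-0.03  0.88 -3.32] w 9.3 t 8.1 q [ 0.21  0.36 -0.32  1.91  0.14  0.89 -0.28]
```

```bash
python3 -m jog '[-4,0.1,0,0,0, -12,0.3,0,0.2,0, -24,0.6,0,0.4,0, -40,1,0,0.6,0, -58,1.5,0,0.8,0, -76,2,0,1,0, -94,2.5,0,1.2,0, -112,3,0,1.4,0, -130,3.4,0,1.6,0, -148,3.7,0,1.8,0, -166,4,0,2,0, -182,4.3,0,2.2,0, -195,4.4,0,2.4,0, -205,4.5,0,2.6,0, -209,4.5,0,2.7,0, -210.5,4.5,0,2.7,0, -210.5,4.5,0,2.7,0, -210.5,4.5,0,2.7,0]';  python3 -c "
from h import *
p,d=get_image('scene');cv2.imwrite('pics/s4.png',cv2.resize(p[80:230,230:370],None,fx=4,fy=4,interpolation=2))
p,d=get_image('top');cv2.imwrite('pics/t4.png',cv2.resize(p[140:230,260:380],None,fx=6,fy=6,interpolation=2))
go(470.7,-222.8,440,82.0)"
```

```text
clock: 9.6
eef_pos: [471.1, -221.7, 440.7]
tool_rot: [3.142, -0.001, 1.433]
force: [-0.1, 0.3, -4.0]
width: 9.6
shift [-1.2 -0.3  0.8] turn 0.13 | pos [ 471.1 -221.6  440.8] rot [ 1.800e+02 -3.000e-02  8.213e+01] F [-0.19 -0.16 -2.52] w 9.4 t 9.7 q [ 0.57  0.41 -0.26  1.82  0.13  0.92  0.12]
```

View pics/s4.png

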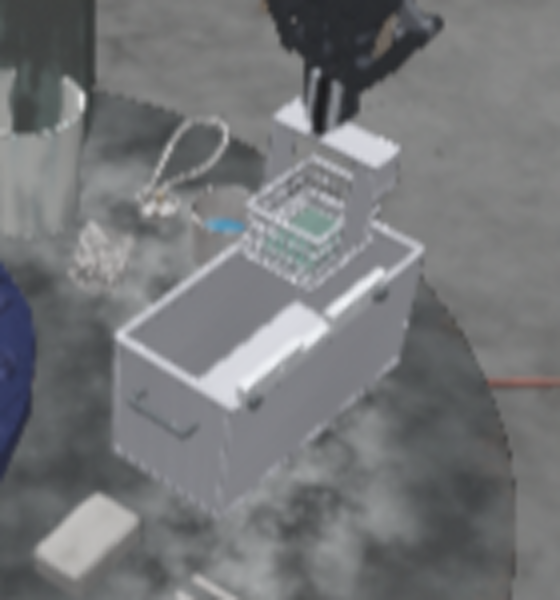

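View pics/t4.png

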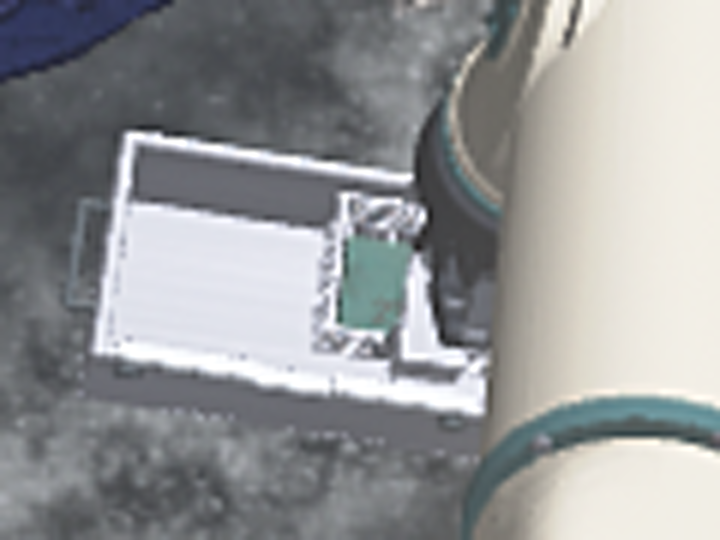

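The basket hangs level over the tank with the sample inside (top crop (375,285)). The strip in the scene crop runs from (240,400) to (385,275), with a step at the notch. I'll lower until the lip is just above the strip and measure again.

```bash
python3 -m jog '[-1,-0.3,6,0,0, -1,-0.3,16,0,0, -1,-0.3,28,0,0, -1,-0.3,42,0,0, -1,-0.3,56,0,0, -1,-0.3,68,0,0, -1,-0.3,78,0,0, -1,-0.3,86,0,0, -1,-0.3,91,0,0, -1,-0.3,93,0,0, -1,-0.3,93,0,0, -1,-0.3,93,0,0]';  python3 - <<'E'
from h import *
th=np.radians(-7.95);u=np.array([np.cos(th),np.sin(th)]);v=np.array([-u[1],u[0]])
p,d=get_image('scene');cv2.imwrite('pics/s5.png',cv2.resize(p[100:230,230:370],None,fx=5,fy=4.5,interpolation=2));cv2.imwrite('pics/s5f.png',p);np.save('pics/s5.npy',d)
P=pts('scene',d);h=read_state()['eef_pos'][2]-282.6
sl=(slice(100,200),slice(270,345))
Q=P[sl].reshape(-1,3);im=p[sl].reshape(-1,3).astype(int)
m=(abs(Q[:,2]-(h+104))<5)&(im.min(1)>140)
q=np.c_[Q[m,:2]@u,Q[m,:2]@v]
print("bridge n",m.sum(),"z",Q[m,2].mean(),"u",q[:,0].min(),q[:,0].max(),"v",q[:,1].min(),q[:,1].max())
print(cv2.minAreaRect(q.astype(np.float32)))
sl=(slice(150,200),slice(285,335));Q=P[sl].reshape(-1,3)
m=abs(Q[:,2]-134)<4;q=np.c_[Q[m,:2]@u,Q[m,:2]@v];m2=abs(q[:,0]-455)<10;q=q[m2]
print("strip",len(q),"u",np.percentile(q[:,0],[2,25,50,75,98]).round(1))
b,_=np.histogram(q[:,1],np.arange(-240,-20,8));print(list(zip(range(-240,-20,8),b)))
go(470.7,-222.8,440,82.0)
E
```

```text
clock: 10.7
eef_pos: [470.5, -223.6, 347.9]
tool_rot: [3.142, 0.0, 1.432]
force: [-1.3, 1.2, -2.7]
width: 8.9
bridge n 153 z 168.3015853177211 u 444.40922878825563 531.2015774574949 v -171.73220559054027 -139.04572602066898
((487.87469482421875, -155.9507598876953), (32.3880615234375, 86.57609558105469), 88.9042739868164)
strip 89 u [451.2 453.4 455.6 458.2 461.3]
[(-240, np.int64(0)), (-232, np.int64(0)), (-224, np.int64(0)), (-216, np.int64(0)), (-208, np.int64(0)), (-200, np.int64(0)), (-192, np.int64(1)), (-184, np.int64(0)), (-176, np.int64(0)), (-168, np.int64(1)), (-160, np.int64(6)), (-152, np.int64(9)), (-144, np.int64(9)), (-136, np.int64(6)), (-128, np.int64(0)), (-120, np.int64(0)), (-112, np.int64(0)), (-104, np.int64(0)), (-96, np.int64(5)), (-88, np.int64(8)), (-80, np.int64(7)), (-72, np.int64(6)), (-64, np.int64(6)), (-56, np.int64(8)), (-48, np.int64(5)), (-40, np.int64(7)), (-32, np.int64(5))]
shift [  0.8   0.1 -91.9] turn 0.03 | pos [ 470.5 -223.6  348.1] rot [1.7998e+02 1.0000e-02 8.2030e+01] F [-1.11  0.58 -2.68] w 9.2 t 10.75 q [ 0.55  0.53 -0.23  1.93  0.18  0.7   0.07]
```

View pics/s5.png

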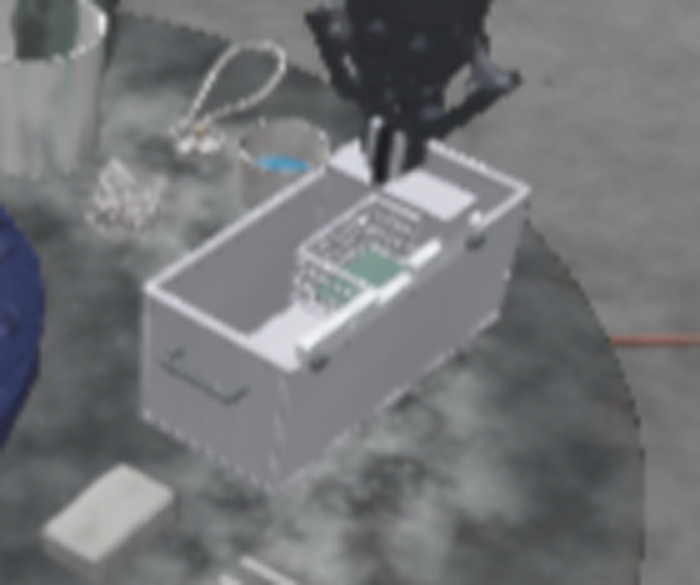

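Camera and encoder agree on the hook's cross-wall position to about 1.6 mm, so I'll split the difference with +0.7. Now I'll lower past the lip engagement and check the forces.

```bash
python3 -m jog '[0,0.7,0,0,0, 0,0.7,2,0,0, 0,0.7,4,0,0, 0,0.7,6,0,0, 0,0.7,8,0,0, 0,0.7,10,0,0, 0,0.7,12,0,0, 0,0.7,12,0,0, 0,0.7,12,0,0, 0,0.7,12,0,0]';  python3 -c "
from h import *
go(470.7,-222.8,440,82.0)"; python3 -m jog '[0,0,1,0,0, 0,0,2,0,0, 0,0,3,0,0, 0,0,4,0,0, 0,0,5,0,0, 0,0,6,0,0, 0,0,7,0,0, 0,0,7,0,0, 0,0,7,0,0]';python3 -c "
from h import *
go(470.7,-222.8,440,82.0)"
```

```text
clock: 11.58
eef_pos: [471.2, -223.6, 335.7]
tool_rot: [3.142, -0.0, 1.432]
force: [0.4, -0.3, -3.4]
width: 9.0
shift [   0.8   -0.6 -104.3] turn 0.04 | pos [ 471.2 -223.6  335.7] rot [180.    -0.    82.04] F [ 0.36 -0.34 -3.44] w 9.0 t 11.58 q [ 0.54  0.55 -0.22  1.94  0.19  0.67  0.07]
clock: 12.33
eef_pos: [471.2, -223.6, 328.6]
tool_rot: [-3.141, -0.0, 1.432]
force: [-0.7, 0.0, -3.0]
width: 9.3
shift [   0.8   -0.6 -111.4] turn 0.04 | pos [ 471.2 -223.6  328.6] rot [-1.7999e+02 -1.0000e-02  8.2040e+01] F [-0.66  0.03 -2.96] w 9.3 t 12.33 q [ 0.54  0.56 -0.22  1.95  0.19  0.65  0.06]
```

No contact, and the lip end should now be about 12 mm below the strip's top. I'll check that it is outside the wall.

Run:
```python
from h import *
p,d=get_image('scene');cv2.imwrite('pics/s6.png',cv2.resize(p[120:200,280:350],None,fx=8,fy=7.5,interpolation=2))
```

```text
(no output)
```

View pics/s6.png

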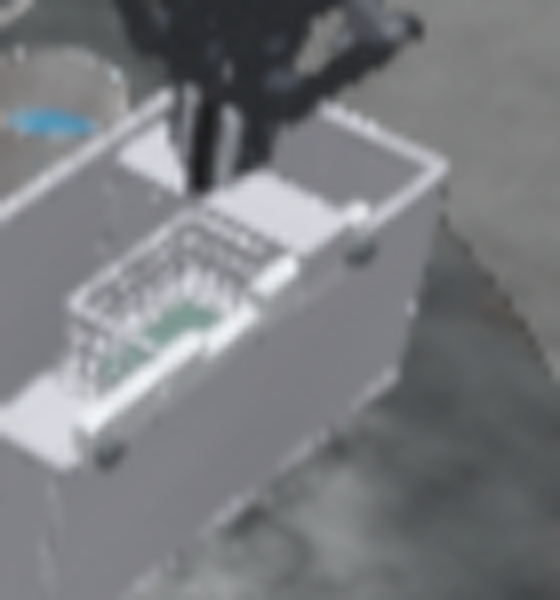

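The bridge sits over the strip at (300-350, 215-265), clear of the notch at (205-250, 310-350), with the lip on the outside. I'll lower to contact gently.

```bash
python3 -m jog '[0,0,1,0,0, 0,0,2,0,0, 0,0,3,0,0, 0,0,4,0,0, 0,0,5,0,0, 0,0,6,0,0, 0,0,7,0,0, 0,0,8,0,0, 0,0,9,0,0, 0,0,9,0,0, 0,0,9,0,0]'; for i in 1 2; do python3 -m jog '[0,0,0.5,0,0, 0,0,1,0,0, 0,0,1,0,0]';done
```

```text
clock: 13.3
eef_pos: [471.2, -223.6, 319.6]
tool_rot: [-3.141, -0.0, 1.432]
force: [-0.1, -0.8, -3.4]
width: 9.5
clock: 13.55
eef_pos: [471.2, -223.6, 318.7]
tool_rot: [-3.142, -0.0, 1.432]
force: [0.3, -0.3, -2.6]
width: 9.4
clock: 13.8
eef_pos: [471.2, -223.6, 317.6]
tool_rot: [-3.141, -0.0, 1.432]
force: [0.1, 0.2, -3.1]
width: 9.1
```

```bash
python3 -m jog '[0,0,0.5,0,0, 0,0,0.5,0,0]'; python3 -m jog '[0,0,0.5,0,0, 0,0,0.5,0,0]'; python3 -m jog '[0,0,0.3,0,0, 0,0,0.3,0,0]'
```

```text
clock: 13.97
eef_pos: [471.2, -223.6, 317.1]
tool_rot: [-3.142, -0.0, 1.432]
force: [0.2, -0.0, -3.0]
width: 9.0
clock: 14.13
eef_pos: [471.2, -223.7, 316.8]
tool_rot: [3.141, 0.0, 1.432]
force: [-0.4, 0.2, -1.8]
width: 9.3
clock: 14.3
eef_pos: [471.3, -223.6, 316.7]
tool_rot: [3.141, 0.0, 1.432]
force: [-0.1, 1.0, 1.0]
width: 9.1
```

Contact at TCP z 316.7, as predicted, with the wrist force going from -3 to +1 N. I'll hold the rest briefly and then slide towards the notch (+tool x).

```bash
python3 -m jog '[0,0,0.2,0,0, 0,0,0.2,0,0, 0,0,0.2,0,0, 0,0,0.2,0,0, 0,0,0.2,0,0, 0,0,0.2,0,0]'; python3 -m jog '[0.7,0,0,0,0, 1.5,0,0,0,0, 2.5,0,0,0,0, 3.5,0,0,0,0, 4.5,0,0,0,0, 5,0,0,0,0, 5,0,0,0,0]'
```

```text
clock: 14.8
eef_pos: [471.3, -223.6, 316.7]
tool_rot: [3.141, 0.0, 1.432]
force: [-0.9, 0.8, 5.5]
width: 9.1
clock: 15.38
eef_pos: [472.0, -220.1, 316.7]
tool_rot: [3.14, 0.002, 1.431]
force: [-1.3, -3.5, 6.1]
width: 9.1
```

```bash
python3 -m jog '[0,0,-0.2,0,0, 1,0,-0.2,0,0, 2,0,-0.2,0,0, 3,0,-0.2,0,0, 4,0,-0.2,0,0, 5,0,-0.2,0,0, 6,0,-0.2,0,0, 6,0,-0.2,0,0]'; python3 -m jog '[1,0,0,0,0, 2,0,0,0,0, 3,0,0,0,0, 4,0,0,0,0, 5,0,0,0,0, 6,0,0,0,0, 6,0,0,0,0]'
```

```text
clock: 16.05
eef_pos: [472.9, -212.9, 316.7]
tool_rot: [3.141, 0.001, 1.432]
force: [0.3, -5.0, 5.3]
width: 9.2
clock: 16.63
eef_pos: [473.7, -207.0, 316.7]
tool_rot: [3.141, 0.001, 1.432]
force: [-0.7, -4.5, 5.5]
width: 9.4
```

```bash
python3 -m jog '[1,0,0,0,0, 2,0,0,0,0, 3,0,0,0,0, 4,0,0,0,0, 5,0,0,0,0, 6,0,0,0,0, 7,0,0,0,0, 8,0,0,0,0, 8,0,0,0,0]'; python3 -m jog '[1,0,0,0,0, 2,0,0,0,0, 3,0,0,0,0, 4,0,0,0,0, 5,0,0,0,0, 6,0,0,0,0, 6,0,0,0,0]'
```

```text
clock: 17.38
eef_pos: [474.7, -199.0, 316.6]
tool_rot: [3.141, 0.001, 1.432]
force: [-0.6, -4.8, 5.3]
width: 9.4
clock: 17.97
eef_pos: [475.5, -193.1, 316.6]
tool_rot: [3.141, 0.001, 1.432]
force: [-0.5, -4.3, 5.9]
width: 9.3
```

```bash
python3 -m jog '[1,0,0,0,0, 2,0,0,0,0, 3,0,0,0,0, 4,0,0,0,0, 4,0,0,0,0]'; python3 -m jog '[0.7,0,0,0,0, 1.4,0,0,0,0, 2,0,0,0,0, 2,0,0,0,0]'; python3 -m jog '[0.7,0,0,0,0, 1.4,0,0,0,0, 2,0,0,0,0, 2,0,0,0,0]'
```

```text
clock: 18.38
eef_pos: [476.0, -189.0, 316.6]
tool_rot: [3.142, 0.001, 1.432]
force: [-0.7, -4.6, 5.8]
width: 9.3
clock: 18.72
eef_pos: [476.3, -187.1, 316.5]
tool_rot: [3.142, 0.0, 1.432]
force: [-1.3, -3.9, 5.4]
width: 9.6
clock: 19.05
eef_pos: [476.6, -184.9, 316.4]
tool_rot: [-3.141, 0.0, 1.432]
force: [-1.4, -4.7, 5.4]
width: 9.0
```

```bash
python3 -m jog '[0.5,0,0,0,0, 1,0,0,0,0, 1,0,0,0,0]'; python3 -m jog '[0.5,0,0,0,0, 1,0,0,0,0, 1,0,0,0,0]'; python3 -m jog '[0.5,0,0,0,0, 1,0,0,0,0, 1,0,0,0,0]'
```

```text
clock: 19.3
eef_pos: [476.7, -183.9, 316.4]
tool_rot: [-3.141, -0.0, 1.432]
force: [-1.7, -3.6, 4.6]
width: 9.4
clock: 19.55
eef_pos: [476.9, -182.6, 316.2]
tool_rot: [-3.141, -0.001, 1.432]
force: [-0.2, -3.8, 2.0]
width: 9.2
clock: 19.8
eef_pos: [476.9, -180.6, 315.7]
tool_rot: [-3.14, -0.002, 1.432]
force: [-0.1, 1.0, -2.9]
width: 9.4
```

The support vanished at y≈-181 (Fz back to -2.9 N), so the bridge is over the notch. I'll move 0.8 mm more to centre it and then lower gently.

```bash
python3 -m jog '[0.8,0,0,0,0, 0.8,0,0.4,0,0, 0.8,0,0.8,0,0, 0.8,0,1.2,0,0, 0.8,0,1.6,0,0, 0.8,0,1.6,0,0]'; python3 -m jog '[0,0,0.5,0,0, 0,0,1,0,0, 0,0,1.5,0,0, 0,0,2,0,0, 0,0,2,0,0]'
```

```text
clock: 20.3
eef_pos: [477.1, -181.2, 314.7]
tool_rot: [-3.141, -0.0, 1.432]
force: [-0.1, 0.0, -2.7]
width: 9.7
clock: 20.72
eef_pos: [477.1, -181.2, 312.7]
tool_rot: [-3.141, -0.0, 1.432]
force: [0.1, -0.4, -3.3]
width: 9.4
```

```bash
python3 -m jog '[0,0,0.5,0,0, 0,0,1,0,0, 0,0,1.5,0,0, 0,0,2,0,0, 0,0,2.5,0,0, 0,0,3,0,0, 0,0,3.5,0,0, 0,0,4,0,0, 0,0,4.5,0,0, 0,0,4.5,0,0]'; python3 -m jog '[0,0,0.5,0,0, 0,0,1,0,0, 0,0,1,0,0]'; python3 -m jog '[0,0,0.4,0,0, 0,0,0.4,0,0]'
```

```text
clock: 21.55
eef_pos: [477.1, -181.2, 308.2]
tool_rot: [-3.141, -0.0, 1.432]
force: [0.3, 0.4, -2.2]
width: 9.0
clock: 21.8
eef_pos: [477.1, -181.2, 307.2]
tool_rot: [-3.141, -0.0, 1.432]
force: [-0.0, -0.7, -2.8]
width: 9.2
clock: 21.97
eef_pos: [477.1, -181.2, 306.9]
tool_rot: [3.142, -0.0, 1.432]
force: [-0.3, 0.1, -3.0]
width: 9.4
```

```bash
python3 -m jog '[0,0,0.3,0,0, 0,0,0.3,0,0]'; python3 -m jog '[0,0,0.3,0,0, 0,0,0.3,0,0]'
```

```text
clock: 22.13
eef_pos: [477.1, -181.3, 306.8]
tool_rot: [3.141, 0.0, 1.432]
force: [-0.4, -0.2, -1.3]
width: 9.2
clock: 22.3
eef_pos: [477.2, -181.2, 306.7]
tool_rot: [3.141, 0.0, 1.432]
force: [-0.5, -0.5, 3.5]
width: 9.6
```

It is home: contact at TCP z 306.7, exactly 10 mm below the strip top. I'll relax slightly and open.

```bash
python3 -m jog '[0,0,-0.2,0,0, 0,0,-0.2,0,0]'; python3 -m jog '[0,0,0,0,12, 0,0,0,0,14, 0,0,0,0,18, 0,0,0,0,24, 0,0,0,0,30, 0,0,0,0,30, 0,0,0,0,30, 0,0,0,0,30]'
python3 - <<'E'
from h import *
p,d=get_image('scene');cv2.imwrite('pics/s7.png',cv2.resize(p[120:200,270:350],None,fx=7,fy=7,interpolation=2))
go(477,-181,306,82)
E
```

```text
clock: 22.47
eef_pos: [477.2, -181.2, 306.7]
tool_rot: [3.141, 0.0, 1.432]
force: [-1.0, 0.2, 2.4]
width: 9.3
clock: 23.13
eef_pos: [477.1, -181.2, 306.5]
tool_rot: [3.142, -0.0, 1.432]
force: [0.1, 0.5, -0.2]
width: 30.2
shift [ 0.2 -0.2  0.5] turn 0.04 | pos [ 477.1 -181.2  306.5] rot [180.    -0.    82.04] F [0.67 0.63 0.07] w 30.1 t 23.18 q [ 0.44  0.58 -0.2   1.99  0.2   0.58 -0.03]
```

View pics/s7.png

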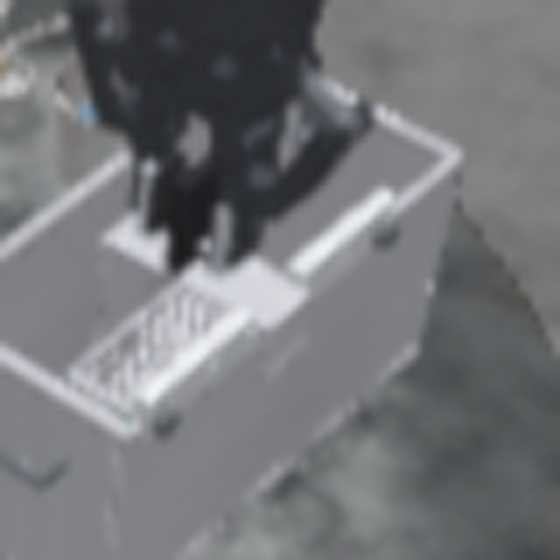

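The basket hangs in the notch, with its bridge at (275,290) flush in the strip, and the fingers are free of the tab at (190,240). I'll retreat straight up.

```bash
python3 -m jog '[0,0,-2,0,30, 0,0,-6,0,30, 0,0,-12,0,30, 0,0,-20,0,30, 0,0,-30,0,30, 0,0,-45,0,30, 0,0,-65,0,30, 0,0,-90,0,30, 0,0,-115,0,30, 0,0,-135,0,30, 0,0,-150,0,30, 0,0,-150,0,30, 0,0,-150,0,30]'; python3 -m jog '[-80,0,0,0,30, -160,0,0,0,30, -240,0,0,0,30, -240,0,0,0,30, -240,0,0,0,30, -240,0,0,0,30, -240,0,0,0,30, -240,0,0,0,30, -240,0,0,0,30, -240,0,0,0,30, -240,0,0,0,30]'
python3 - <<'E'
from h import *
p,d=get_image('scene');cv2.imwrite('pics/s8f.png',p);a=cv2.resize(p[110:200,260:350],None,fx=4.4,fy=4.4,interpolation=2)
P=pts('scene',d)
p,d=get_image('top');cv2.imwrite('pics/t8f.png',p);b=cv2.resize(p[140:230,265:355],None,fx=4.4,fy=4.4,interpolation=2)
cv2.imwrite('pics/z8.png',np.hstack([a,b]))
th=np.radians(-7.95);u=np.array([np.cos(th),np.sin(th)]);v=np.array([-u[1],u[0]])
Q=P[130:190,275:335].reshape(-1,3)
vv=Q[:,:2]@v;uu=Q[:,:2]@u
for nm,m in dict(near=(abs(uu-452)<6),).items():
    m&=(Q[:,2]>115)
    for lo in range(-200,-30,8):
        k=m&(vv>=lo)&(vv<lo+8)
        print(lo,k.sum(),np.median(Q[k,2]).round(1) if k.any() else None,end=' | ')
m=(abs(vv+113)<16)&(uu>440)&(uu<535)&(Q[:,2]>118)
for lo in range(440,535,10):
    k=m&(uu>=lo)&(uu<lo+10); print("u",lo,k.sum(),np.median(Q[k,2]).round(1) if k.any() else None,end=' ; ')
go(477,-181,306,82)
E
```

```text
clock: 24.27
eef_pos: [477.1, -181.2, 457.9]
tool_rot: [3.139, 0.001, 1.432]
force: [0.1, -0.5, -0.5]
width: 30.0
clock: 25.18
eef_pos: [444.6, -417.2, 456.4]
tool_rot: [-3.141, -0.001, 1.435]
force: [0.4, 0.1, 0.7]
width: 29.9
-200 3 132.8 | -192 13 132.5 | -184 9 128.1 | -176 12 129.7 | -168 8 131.8 | -160 10 128.9 | -152 11 127.6 | -144 11 131.0 | -136 9 130.6 | -128 7 127.9 | -120 8 127.5 | -112 8 127.6 | -104 12 125.4 | -96 10 128.0 | -88 12 130.3 | -80 9 132.4 | -72 14 128.9 | -64 10 131.7 | -56 12 130.7 | -48 14 126.9 | -40 15 127.7 | -32 18 123.5 | u 440 28 125.9 ; u 450 26 127.6 ; u 460 24 127.7 ; u 470 25 127.2 ; u 480 25 126.6 ; u 490 117 153.4 ; u 500 19 128.7 ; u 510 18 126.1 ; u 520 24 125.6 ; u 530 5 125.7 ; shift [238.9  -0.  150.8] turn 0.16 | pos [ 444.4 -417.7  456.7] rot [ 1.7999e+02 -1.0000e-02  8.2160e+01] F [0.45 0.9  0.38] w 30.1 t 25.28 q [ 0.84  0.52 -0.2   1.56  0.12  1.06  0.47]
```

View pics/z8.png

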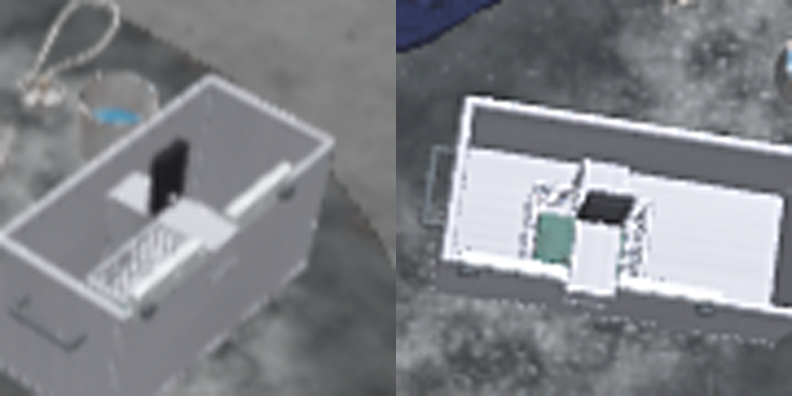

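View pics/t8f.png

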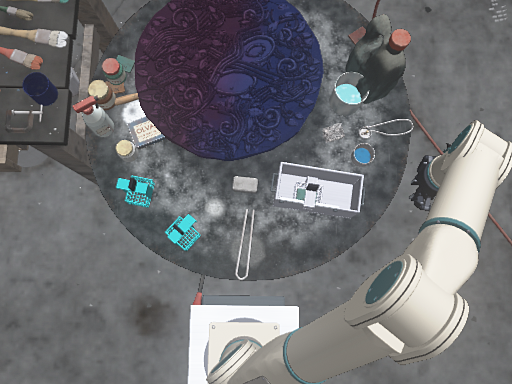

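Bridge top measures about 127 mm all along (128 expected fully home), so it hangs level. The sample is visible inside at top crop (553,235). The jar (125,148), pumice (245,184) and pan (364,153) are where they were. Handing in.

```bash
python3 -c "
from cell import *
print(finish_job())"
```

```text
the job is handed in; nothing more can be done
None
```

The basket is hanging fully home in the notch inside the tank, with its sample still in it, and the job was handed in at about 25 s.

**What I did:** I gripped the basket by its tab and lowered its lip over the strip to the -y side of the notch. It came to rest on the strip's upper edge at TCP z 316.7. I then slid it about 43 mm towards +y until the support vanished, lowered it exactly 10 mm to its stop, opened the fingers and withdrew.

**Forces:** The readings I took put the load on the tank at no more than about 10 N. That counts the basket's weight, and I only read the force at the end of each move, not continuously.

**Last checks:**
- **Basket:** the bridge top measured about 127 mm all along, against 128 mm expected when home, so it hangs level.
- **Sample:** visible inside the basket in the last top picture.
- **Bystanders and look-alikes:** the jar, pumice block, small pan and turquoise look-alikes all look unmoved.
- **Robot:** the arm was clear of everything, with the wrist force near zero.

**Disagreements:** The two cameras differed by about 3 mm in y. Camera and encoders differed by about 1.6 mm across the wall before I engaged the lip. I moved 0.7 mm to split that difference, and the lip went over the strip without touching. The depth readings along the strip itself were noisy by several millimetres, so I relied on the feel and the measured drop for the seating.

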